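# Flip the refill marker of the empty counter tray

## Task

Two stock trays stand on the shop counter, each with a hinged marker paddle in front of it. Find the tray that has no tins in it and flip its paddle right over its pivot, away from you, until it lies flat on the other side with the ring face up. Push it with a fingertip only, without pinching it, and leave the other paddle, the tins, the tape roll and the carton where they are.

Things in the scene. Friction and masses are not known exactly. Their poses are not given: they have to be found in the camera images.
- tray_empty: Fixed unit with the EMPTY tray: grey painted steel base plate (100 mm wide, 8 thick, x -40 to 172 mm), paddle stand at the robot's end, open grey tray at the far end (x 110 to 172 mm, rim 43 mm up). Origin on the counter, straight below the pivot; x level, from pivot to tray (away from the robot within 0.4 rad), y along the pivot, z up. Stand: two cheeks at y +-36 mm, 8 thick, x +-28, top 97 mm up.
- tray_full: Fixed unit of exactly the same shape and axes as tray_empty, but with two tins in its tray. Which of the two units stands left or right varies.
- flag_empty (a joint): Hinge of the empty tray's paddle, rad. 0: flat and level towards the robot, bar face up; pi/2: upright; pi: flat and level towards the tray, ring face up (0 and pi are stops). Starts at 0 to 0.25. A friction hinge (0.05 N m) holds it at any angle it is left at: about 1 N at the free edge moves it, and it must be pushed all the way down.
- flag_full (a joint): The same kind of hinge for the paddle at the tray with tins; to be left alone.
- flag_empty_hinge (a point): Middle of the pivot axis of the empty tray's paddle, 85 mm above the counter; axes as tray_empty. Two 8 mm rest bars cross the stand 23 mm either side of it, just below the lying paddle; farther out towards the robot nothing is beneath the paddle, so a fingertip fits under it from the robot's side, about 75 mm clear height.
- flag_empty_tip (a point): Middle of the free edge of the empty tray's paddle, in mid-thickness; moves with the paddle. The paddle is a stiff white plate 48 mm wide (54 over the thin side ribs, which stop 10 mm short of this edge), 90 mm long from the pivot axis to this edge, 10 mm thick (6 mm in its outer 4 mm), about 56 g. One face bears a straight black bar (10 x 30 mm), the other a black ring 35 mm across.
- flag_full_tip (a point): The same point on the other paddle.
- tin0: Loose round bare-metal tin, 42 mm diameter, 50 mm high, standing in the tray of tray_full; origin at the centre of its underside. Bystander.
- tin1: Second tin like tin0, beside it. Bystander.
- tape_roll: Loose yellow tape roll lying flat on the counter at the robot's right, 96 mm outer diameter, 76 mm hole, 46 mm high; origin at the centre of its underside. Bystander.
- carton: Loose cardboard carton 110 x 65 x 45 mm on the counter at the robot's left; origin at the centre of its underside. Bystander.

How it is judged:
On the way:
1. the empty tray's paddle has been swung up to upright (value of joint flag_empty above 1.5 rad), for 0.05 s.
At the end, for the whole second after the job is handed in: The empty tray's paddle lies flat on the tray side, ring face up, within 0.14 rad of its stop, at rest; the other paddle's edge is within 12 mm of where it was, the tins within 15 mm, the tape roll and carton within 20 mm (value of joint flag_empty above 3 rad and velocity of joint flag_empty below 0.05 rad/s and distance of flag_full_tip from where it was at the start of the episode below 0.012 m and distance of each of tin0, tin1 from where it was at the start of the episode below 0.015 m and distance of each of tape_roll, carton from where it was at the start of the episode below 0.02 m); the robot touches nothing.
It fails at once if the paddle is pinched: both its faces, or both its sides, pressed by the fingers at once ((contact force between the fingers and flag_empty_c2 above 1.5 N and contact force between the fingers and flag_empty_c3 above 1.5 N) or (contact force between the fingers and flag_empty_c4 above 1.5 N and contact force between the fingers and flag_empty_c5 above 1.5 N)).
It fails at once if the other paddle is moved (free edge by more than 12 mm) (distance of flag_full_tip from where it was at the start of the episode above 0.012 m).
It fails at once if a tin is moved by more than 15 mm or lifted (distance of any of tin0, tin1 from where it was at the start of the episode above 0.015 m).
It fails at once if the tape roll or the carton is moved by more than 20 mm or lifted (distance of any of tape_roll, carton from where it was at the start of the episode above 0.02 m).
It also fails if it takes over 45 s, if anything falls off the work surface, if the arm or the gripper's body presses on something with over 40 N, if the wrist force passes 120 N, or if a joint passes its speed limit or range.

## Robot

A 7-joint arm with a two-finger parallel gripper is mounted at the origin on the work surface. World frame = base frame: x ahead of the robot, y to its left, z up, the work surface at z = 0. Lengths are in m, angles in rad, forces in N, time in s.
With the tool pointing down it reaches from about 0.4 to 0.875 m from the base axis. Payload 19.3 kg.
Tool frame: the origin (TCP) lies at the very end of the fingers, on their centre line; the grasp point (between the pads) lies 19 mm behind it (bot.pinch_z is the distance from the TCP to the grasp point, in m); y points along the fingers, x is the direction in which the jaws open and shut, and the axes are right-handed (so a half turn about y gives the same grasp; the last joint's range is limited). The gripper opens to 85 mm and grips with 20 to 120 N. Pads are 22 mm wide; open, the fingers measure 114 mm over their backs; the gripper's body (76 mm by 85 mm) begins 54 mm behind the grasp point. The pads swing forward as they close: fully open they stand 13 mm farther back than shut.
Start: joints at [1.104, 0.521, -0.036, 1.599, 0.021, 1.021, -0.113], TCP at [0.242, -0.576, 0.231] pointing down, gripper open.
Joint ranges: [-2.91, 2.91], [-0.3, 2.13], [-1.5, 1.42], [0.17, 2.43], [-1.26, 4.41], [0.16, 1.93], [-2.52, 2.52]. Speed limits (rad/s): [1.89, 1.89, 2.39, 2.39, 3.01, 3.01, 3.01].

## Interface

Orientations are given as [roll, pitch, yaw] about the fixed x, y, z axes, in that order (R = Rz(yaw) Ry(pitch) Rx(roll)).
In Python, from workcell import bot gives the robot as it stands. The module is installed in compiled form; this text tells all that it offers.
- The arm moves only by the tool arm_command, never from a script. Its argument "moves" is a list of rows, each an object of numbers: "rx", "ry", "rz": the turn, a rotation vector about the tool's x, y, z in rad; "x", "y", "z": the shift along the tool's x, y, z in cm; "gripper": the opening, from -1 (shut) to 1 (fully open). In form: [{"rx": .., "ry": .., "rz": .., "x": .., "y": .., "z": .., "gripper": ..}, ...]. A call has 1 to 5 rows; each row is the pose to reach, as a shift and turn from the pose commanded when the call began, along the tool's axes at that moment; what a row does not reach only later rows make up. A row lasts 1/12 s, in which the tool goes at most 41.7 mm and 7.16 degrees, less where a joint would pass 70% of its speed; a pose out of reach is approached as far as the arm can. A call with a gripper value outside its range is refused whole. The fingers move at their own pace and stop on an object; "squeeze" is the grip in N (left out, the last holds). Time passes only in rows, so rows that repeat a pose let the fingers close. It gives the time, the measured TCP pose, the force and the opening at its end, in the units of the state.
- bot.observe(): the state, without advancing time (a new reading comes with each control period).
- bot.grab_frame(name): name is "scene" or "top"; returns (picture, depth): 480x640x3 uint8, red, green, blue; 480x640 float32, m along the optical axis (not along the pixel's ray), 0 where there is no reading.
- bot.camera_model(name): a dict with "vfov" (degrees; the focal length in pixels is half the picture's height over the tangent of half this angle, whatever the lens; pixels are square), "cx", "cy" (the principal point, pixels), "extrinsics" (4x4, takes a point from camera to world coordinates). Camera axes: x right, y down, z forward; pixel columns grow to the right and rows downward; lengths in m; the calibration is good to about 2 mm. A picture is of the moment at which its call begins. camera_model takes no time and is no camera call.
- bot.job_done(): hands the job in, once; it reports no verdict.
Trained networks look in the newest picture that a camera, given by its name, has taken for a name from the list of things; names that differ only in an ending like _2 or _b are one class to them, and where a whole thing is asked for, a point or a joint stands for the part that bears it (a point fixed in the world has none). Each returns a list of dicts, best first, with "p" (0 to 1); they miss things now and then, are a little off and sometimes report something else, mostly with a low value. They report only what shows in the picture. A call takes as long as a camera call.
- bot.spot_in(name, camera): "box" ([left, top, right, bottom] in pixels, round what is visible of it).
- bot.masks_of(name, camera): "mask" (480x640 bool, what is visible of it) and "box" ([left, top, right, bottom] in pixels, round what is visible of it).
The state is a dict: "clock": time; "qpos": joint angles; "qd": joint speeds; "joint_efforts": joint torques, N m; "position": TCP position; "tool_rot": TCP orientation; "force": force on the tool from outside, world axes, zero at the start; "moment": the same for the moment, N m; "grip_width": finger opening in m.
Only numpy, scipy, OpenCV 4.12 (cv2) and the standard library are available. Lean on these libraries where they do the work, as an engineer would, in place of code of your own. Each camera call takes 0.05 s, during which the arm holds its last target.

## Working session

There is one attempt and no reset: what is moved stays moved. The work goes in short steps, Python scripts to look and compute and a tool call to move; the robot and the scene stay as the last step left them, time stands still between calls to the robot, and variables do not carry over. Pictures are saved under pics/ and viewed, and the job is handed in when it is done.

Besides the shell and the picture viewer there is one more tool, called after ">>>" by a JSON object that holds its "name" and its "arguments", one argument or row to a line. arm_command: Moves the arm, as the interface text tells. Its arguments: {"type":"object","properties":{"moves":{"type":"array"},"squeeze":{"type":"number"}},"required":["moves"]}

```bash
mkdir -p pics
python3 - <<'E'
from workcell import bot
import cv2,numpy as np
for n in("scene","top"):
    im,d=bot.grab_frame(n); np.savez(f"{n}0.npz",im=im,d=d)
    cv2.imwrite(f"pics/{n}0.png",im[...,::-1])
    m=bot.camera_model(n);print(n,m)
    for t in("tray_empty","tray_full","flag_empty","flag_full","tin0","tape_roll","carton"):
        print(t,[(round(r["p"],2),np.round(r["box"]).tolist()) for r in bot.spot_in(t,n)][:3])
print(bot.observe())
E
```

```text
scene {'vfov': 56.518469911394526, 'cx': 311.5152021212745, 'cy': 234.5461410214937, 'extrinsics': array([[ 0.07205914,  0.58845017, -0.80531601,  1.40387994],
       [ 0.99736061, -0.03530391,  0.06344634, -0.05084742],
       [ 0.00890421, -0.80776236, -0.589441  ,  0.68874105],
       [ 0.        ,  0.        ,  0.        ,  1.        ]])}
tray_empty [(0.95, [171.0, 202.0, 228.0, 310.0])]
tray_full [(0.66, [169.0, 202.0, 227.0, 307.0]), (0.61, [362.0, 214.0, 446.0, 320.0])]
flag_empty [(0.77, [179.0, 196.0, 207.0, 233.0]), (0.59, [366.0, 215.0, 408.0, 238.0])]
flag_full [(0.6, [366.0, 211.0, 406.0, 238.0])]
tin0 [(0.94, [415.0, 276.0, 436.0, 302.0]), (0.73, [396.0, 280.0, 417.0, 304.0])]
tape_roll [(0.59, [123.0, 201.0, 164.0, 231.0])]
carton [(0.67, [423.0, 192.0, 472.0, 230.0])]
top {'vfov': 56.02027650125649, 'cx': 328.7410180394079, 'cy': 241.79937263765777, 'extrinsics': array([[-0.01111854, -0.99776633,  0.06586899,  0.5046147 ],
       [-0.99986164,  0.01027849, -0.01307849, -0.00510579],
       [ 0.01237224, -0.06600529, -0.99774257,  1.038391  ],
       [ 0.        ,  0. 
[... 501 characters left out ...]
 298.0, 163.0, 351.0])]
{'clock': 0.8, 'qpos': array([ 1.10384338,  0.52136614, -0.03632646,  1.59949989,  0.0211654 ,
        1.02111453, -0.11274292]), 'qd': array([-0.00025968, -0.0010481 , -0.00074823, -0.00033889,  0.00053426,
        0.00032794, -0.00037496]), 'joint_efforts': array([ 7.30938464e-04, -9.26783609e+01,  1.97973691e+00, -3.70238149e+01,
        1.82475970e-02,  2.00410017e-03, -6.36942991e-05]), 'position': array([ 0.24151167, -0.57643959,  0.23131162]), 'tool_rot': array([-1.57075408e+00,  7.45866185e-06, -1.17402436e+00]), 'force': array([ 0.38936616, -0.43688981, -0.42697914]), 'moment': array([-0.00373967, -0.00140073, -0.02461235]), 'grip_width': 0.08560910061244698}
```

View pics/scene0.png

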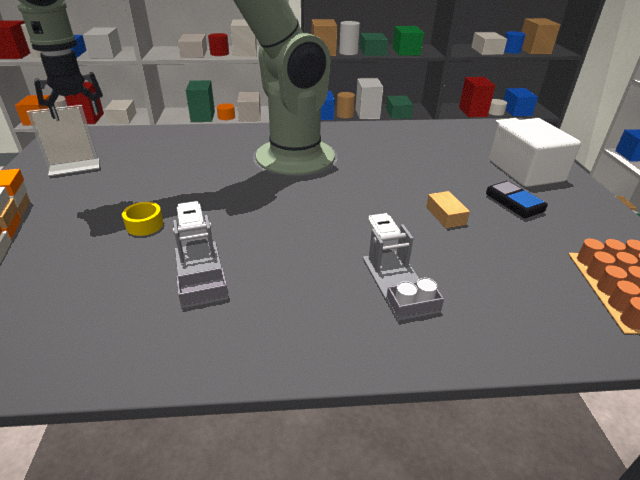

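View pics/top0.png

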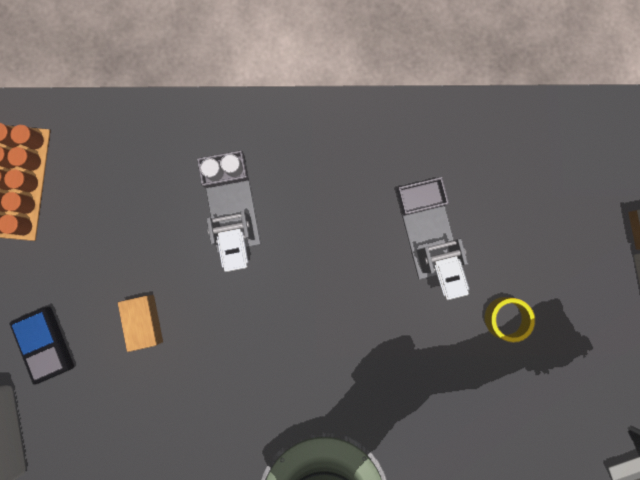

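The scene camera looks back at the robot. The empty tray is the unit on the robot's right: top picture, tray at (422,195) and paddle at (450,275). The tins are in the left unit at (220,167), and the tape roll is close to the paddle at (512,320). Next I'll measure the unit's pose.

```bash
cat > h.py <<'E'
import numpy as np,cv2
from workcell import bot
def cloud(n,d):
    m=bot.camera_model(n);f=240/np.tan(np.radians(m["vfov"])/2)
    v,u=np.mgrid[:480,:640]
    P=np.stack([(u-m["cx"])/f*d,(v-m["cy"])/f*d,d],-1)
    E=m["extrinsics"];return P@E[:3,:3].T+E[:3,3]
E
python3 - <<'E'
from h import *
d=np.load("top0.npz")["d"];P=cloud("top",d)
Q=P[170:305,390:475].reshape(-1,3);ok=d[170:305,390:475].ravel()>0;Q=Q[ok]
def rect(A,l):
    r=cv2.minAreaRect((A[:,:2]*1000).astype(np.float32));print(l,len(A),r,np.round(cv2.boxPoints(r)).tolist())
z=Q[:,2];print(np.histogram(z,bins=np.arange(-.01,.13,.01)))
rim=Q[(z>.033)&(z<.05)&(Q[:,0]>.56)];rect(rim,"rim")
pad=Q[(z>.078)&(z<.125)];rect(pad,"top stuff")
# paddle by white
im=np.load("top0.npz")["im"][170:305,390:475].reshape(-1,3)[ok]
w=Q[(im.min(1)>170)];rect(w,"white");print(np.median(w,0))
for lo in np.arange(.38,.56,.01):
    s=w[(w[:,0]>=lo)&(w[:,0]<lo+.01)]
    if len(s):print(round(lo,2),np.round(s.mean(0),4),len(s))
bot.masks_of
t=P[295:343,483:537].reshape(-1,3);t=t[(t[:,2]>.03)];rect(t,"tape")
E
```

```text
(array([3627, 4625,  922,  129,  156,  265,   37,   30,  129,  264,  978,
        269,    0,    0]), array([-0.01,  0.  ,  0.01,  0.02,  0.03,  0.04,  0.05,  0.06,  0.07,
        0.08,  0.09,  0.1 ,  0.11,  0.12,  0.13]))
rim 330 ((628.6094360351562, -239.24685668945312), (155.07894897460938, 100.4535140991211), 11.983420372009277) [[542.0, -206.0], [563.0, -304.0], [715.0, -272.0], [694.0, -174.0]]
top stuff 1562 ((506.5662841796875, -269.24603271484375), (116.06903076171875, 86.89286041259766), 13.365301132202148) [[440.0, -240.0], [460.0, -325.0], [573.0, -298.0], [553.0, -214.0]]
white 1024 ((501.42132568359375, -285.3726806640625), (127.17891693115234, 83.95375061035156), 15.069997787475586) [[429.0, -261.0], [451.0, -342.0], [574.0, -309.0], [552.0, -228.0]]
[ 0.49667358 -0.27205781  0.09558003]
0.44 [ 0.4477 -0.2775  0.0757] 20
0.45 [ 0.4559 -0.277   0.1018] 107
0.46 [ 0.4657 -0.2783  0.0998] 129
0.47 [ 0.4752 -0.2784  0.0975] 117
0.48 [ 0.4838 -0.2743  0.0963] 75
0.49 [ 0.4954 -0.2702  0.0954] 107
0.5 [ 0.5051 -0.2701  0.0928] 135
0.51 [ 0.5153 -0.2686  0.0921] 125
0.52 [ 0.5247 -0.2665  0.0901] 98
0.53 [ 0.5338 -0.2672  0.09  ] 60
0.54 [ 0.5414 -0.2873  0.0896] 10
0.55 [ 0.5553 -0.2486  0.0783] 27
0.56 [ 0.5621 -0.2771  0.079 ] 14
tape 772 ((463.5507507324219, -242.61260986328125), (472.6950988769531, 94.5635757446289), 68.87798309326172) [[334.0, -446.0], [422.0, -480.0], [593.0, -39.0], [505.0, -5.0]]
```

Run:
```python
from h import *
from scipy.spatial import cKDTree
d=np.load("top0.npz")["d"];P=cloud("top",d)
Q=P[170:305,390:475].reshape(-1,3);Q=Q[d[170:305,390:475].ravel()>0];z=Q[:,2]
rim=Q[(z>.036)&(z<.049)&(Q[:,0]>.62)];
r=cv2.minAreaRect((rim[:,:2]*1000).astype(np.float32));print(len(rim),r)
dn=Q[(z>.035)];
# fit of model sample points: all surfaces from above
from scipy.optimize import minimize
def model(phi):
    g=lambda xs,ys,zz:np.array([(a,b,zz) for a in xs for b in ys])
    A=[]
    for y in(-36,36):A.append(g(np.arange(-28,29,3),y+np.arange(-4,5,2),97))
    ys=np.arange(-50,51,3)
    A+=[g([110,112,170,172],ys,43),g(np.arange(110,173,3),[-50,-48,48,50],43)]
    p=g(np.arange(0,91,3),np.arange(-24,25,3),5.).astype(float)
    c,s=np.cos(phi),np.sin(phi)
    q=np.stack([-p[:,0]*c+p[:,2]*s,p[:,1],85+p[:,0]*s+p[:,2]*c],1);A.append(q)
    return np.vstack(A)/1000
D=dn[(dn[:,2]>.035)]
def cost(p):
    M=model(p[3]);c,s=np.cos(p[2]),np.sin(p[2])
    W=np.stack([p[0]+M[:,0]*c-M[:,1]*s,p[1]+M[:,0]*s+M[:,1]*c,M[:,2]+p[4]],1)
    a=cKDTree(W).query(D)[0];b=cKDTree(D).query(W)[0]
    return np.minimum(a,.012).mean()+np.minimum(b,.012).mean()
best=min((minimize(cost,[x,-.262,y,.12,0],method="Nelder-Mead",options=dict(initial_simplex=np.array([x,-.262,y,.12,0])+np.vstack([np.zeros(5),np.diag([.01,.01,.08,.1,.003])]),maxiter=500)) for x in(.53,.545) for y in(.15,.25)),key=lambda r:r.fun)
print(best.x,best.fun)
x,y,w,phi,_=best.x
R=np.array([[np.cos(w),-np.sin(w)],[np.sin(w),np.cos(w)]])
print("tip",[x,y]-R@[.09*np.cos(phi),0],.085+.09*np.sin(phi),"tray",[x,y]+R@[.141,0])
```

```text
298 ((673.4202880859375, -229.76097106933594), (62.458744049072266, 100.96246337890625), 13.149247169494629)
[ 0.53612492 -0.26168225  0.2307301   0.15967803 -0.00108341] 0.005424603682303127
tip [ 0.44962454 -0.28200236] 0.0993100308163866 tray [ 0.67338837 -0.22943719]
```

```bash
cat >> h.py <<'E'
from scipy.spatial.transform import Rotation as Ro
X0,Y0,W=.5361,-.2617,.2307
def goto(u,h,T,v=0.,pr=True):
    s=bot.observe();p=s["position"];R=Ro.from_euler("xyz",s["tool_rot"])
    t=np.array([X0+u*np.cos(W)-v*np.sin(W),Y0+u*np.sin(W)+v*np.cos(W),h])
    Rt=Ro.from_euler("xyz",[-np.pi/2+T,0,W-np.pi/2])
    sh=R.inv().apply(t-p)*100;rv=(R.inv()*Rt).as_rotvec()
    print("shift cm",np.round(sh,1),"rot",np.round(rv,3),"dist",round(float(np.linalg.norm(sh)),1),"deg",round(float(np.degrees(np.linalg.norm(rv))),1))
def where():
    s=bot.observe();p=s["position"];dx,dy=p[0]-X0,p[1]-Y0;c,q=np.cos(W),np.sin(W)
    d=Ro.from_euler("xyz",s["tool_rot"]).apply([0,1,0])
    print("t",round(s["clock"],2),"u,v,h",np.round([dx*c+dy*q,-dx*q+dy*c,p[2]],4),"T",round(float(np.arctan2(d[0]*c+d[1]*q,-d[2])),3),"lat",round(float(-d[0]*q+d[1]*c),3),"F",np.round(s["force"],1),"grip",round(float(s["grip_width"]),3),"q",np.round(s["qpos"],2))
def arc(a,T,rho=.07,off=None):
    off=.011*abs(np.sin(a+T))if off is None else off
    u=-rho*np.cos(a)-(.005+off)*np.sin(a);h=.085+rho*np.sin(a)-(.005+off)*np.cos(a)
    print("target u,h,T",round(u,4),round(h,4),T);goto(u,h,T)
E
python3 - <<'E'
from h import *
where();goto(-.17,.2,.5)
d=np.load("top0.npz")["d"];P=cloud("top",d)
print(P[322,489],P[322,533],P[300,513],P[340,513])
E
```

```text
t 0.8 u,v,h [-0.3588 -0.239   0.2313] T 0.0 lat 0.0 F [ 0.4 -0.4 -0.4] grip 0.086 q [ 1.1   0.52 -0.04  1.6   0.02  1.02 -0.11]
shift cm [-20.5   3.1  22.6] rot [ 0.499  0.163 -0.042] dist 30.6 deg 30.2
[ 0.38921739 -0.37137069  0.03368229] [ 0.38927612 -0.46429372  0.04473231] [ 0.43787515 -0.42120358  0.04669678] [ 0.35093087 -0.41848928  0.04525314]
```

>>> {"name": "arm_command", "arguments": {
  "moves": [
    {"x": -10.2,"y": 1.5,"z": 11.3,"rx": 0.25,"ry": 0.08,"rz": -0.02,"gripper": -1},
    {"x": -10.2,"y": 1.5,"z": 11.3,"rx": 0.25,"ry": 0.08,"rz": -0.02,"gripper": -1},
    {"x": -10.2,"y": 1.5,"z": 11.3,"rx": 0.25,"ry": 0.08,"rz": -0.02,"gripper": -1},
    {"x": -20.5,"y": 3.1,"z": 22.6,"rx": 0.499,"ry": 0.163,"rz": -0.042,"gripper": -1},
    {"x": -20.5,"y": 3.1,"z": 22.6,"rx": 0.499,"ry": 0.163,"rz": -0.042,"gripper": -1}
  ]
}}

```text
clock: 1.22
position: [0.3304, -0.3887, 0.2114]
tool_rot: [-1.086, -0.004, -1.334]
force: [1.5, -1.3, 0.2]
grip_width: 0.0256
```

Run:
```python
from h import *
where();goto(-.17,.2,.5)
```

```text
t 1.22 u,v,h [-0.2293 -0.0766  0.2114] T 0.485 lat -0.0 F [ 1.5 -1.3  0.2] grip 0.026 q [ 1.32  0.36 -0.35  2.06 -0.57  0.65  0.12]
shift cm [-7.6  3.8  4.8] rot [0.015 0.007 0.   ] dist 9.7 deg 1.0
```

>>> {"name": "arm_command", "arguments": {
  "moves": [
    {"x": -7.6,"y": 3.8,"z": 4.8,"rx": 0.1,"gripper": -1},
    {"x": -7.6,"y": 3.8,"z": 4.8,"rx": 0.2,"gripper": -1},
    {"x": -7.6,"y": 3.8,"z": 4.8,"rx": 0.3,"gripper": -1},
    {"x": -7.6,"y": 3.8,"z": 4.8,"rx": 0.3,"gripper": -1},
    {"x": -7.6,"y": 3.8,"z": 4.8,"rx": 0.3,"gripper": -1}
  ]
}}

```text
invalid input at $.moves[0]: expected keys rx, ry, rz, x, y, z, gripper
```

Run:
```python
from h import *
where();goto(-.13,.12,.8);goto(-.13,.06,.9)
```

```text
t 1.22 u,v,h [-0.2293 -0.0766  0.2114] T 0.485 lat -0.0 F [ 1.5 -1.3  0.2] grip 0.026 q [ 1.32  0.36 -0.35  2.06 -0.57  0.65  0.12]
shift cm [-7.6 12.7  4.6] rot [ 0.315  0.007 -0.001] dist 15.5 deg 18.1
shift cm [-7.6 18.   1.8] rot [ 0.415  0.007 -0.001] dist 19.7 deg 23.8
```

>>> {"name": "arm_command", "arguments": {
  "moves": [
    {"x": -7.6,"y": 3.8,"z": 4.8,"rx": 0.1,"ry": 0.007,"rz": 0,"gripper": -1},
    {"x": -7.6,"y": 3.8,"z": 4.8,"rx": 0.2,"ry": 0.007,"rz": 0,"gripper": -1},
    {"x": -7.6,"y": 3.8,"z": 4.8,"rx": 0.3,"ry": 0.007,"rz": 0,"gripper": -1},
    {"x": -7.6,"y": 3.8,"z": 4.8,"rx": 0.3,"ry": 0.007,"rz": 0,"gripper": -1},
    {"x": -7.6,"y": 3.8,"z": 4.8,"rx": 0.3,"ry": 0.007,"rz": 0,"gripper": -1}
  ]
}}

```text
clock: 1.63
position: [0.3683, -0.3016, 0.1983]
tool_rot: [-0.787, 0.006, -1.341]
force: [-1.3, -0.8, 0.4]
grip_width: -0.0001
```

Run:
```python
from h import *
where();goto(-.135,.12,.85);goto(-.13,.06,.9)
```

```text
t 1.63 u,v,h [-0.1725 -0.0005  0.1983] T 0.784 lat 0.003 F [-1.3 -0.8  0.4] grip -0.0 q [ 1.63  0.47 -0.74  2.29 -1.15  0.47  0.69]
shift cm [-0.   8.2 -2.9] rot [ 0.066 -0.005 -0.003] dist 8.7 deg 3.8
shift cm [ 0.  12.8 -6.8] rot [ 0.116 -0.005 -0.003] dist 14.5 deg 6.7
```

>>> {"name": "arm_command", "arguments": {
  "moves": [
    {"x": 0,"y": 4.1,"z": -1.5,"rx": 0.03,"ry": 0,"rz": 0,"gripper": -1},
    {"x": 0,"y": 8.2,"z": -2.9,"rx": 0.06,"ry": 0,"rz": 0,"gripper": -1},
    {"x": 0,"y": 12.8,"z": -6.8,"rx": 0.06,"ry": 0,"rz": 0,"gripper": -1},
    {"x": 0,"y": 12.8,"z": -6.8,"rx": 0.06,"ry": 0,"rz": 0,"gripper": -1},
    {"x": 0,"y": 12.8,"z": -6.8,"rx": 0.06,"ry": 0,"rz": 0,"gripper": -1}
  ]
}}

```text
clock: 2.05
position: [0.4028, -0.3166, 0.0712]
tool_rot: [-0.73, 0.034, -1.308]
force: [-0.6, -0.0, -0.0]
grip_width: -0.0001
```

Run:
```python
from h import *
where();goto(-.08,.052,.9);goto(-.08,.052,.8)
for n in("scene","top"):
    im,d=bot.grab_frame(n); np.savez(f"{n}1.npz",im=im,d=d)
    im=im[180:330,130:280] if n=="scene" else im[200:400,380:580]
    cv2.imwrite(f"pics/{n}1.png",cv2.resize(im[...,::-1],None,fx=3,fy=3))
```

```text
t 2.05 u,v,h [-0.1423 -0.0229  0.0712] T 0.84 lat 0.046 F [-0.6 -0.  -0. ] grip -0.0 q [ 1.69  0.93 -0.89  2.22 -1.26  0.16  1.04]
shift cm [-2.   6.   2.7] rot [ 0.06  -0.005 -0.046] dist 6.9 deg 4.3
shift cm [-2.   6.   2.7] rot [-0.04  -0.003 -0.046] dist 6.9 deg 3.5
```

View pics/scene1.png

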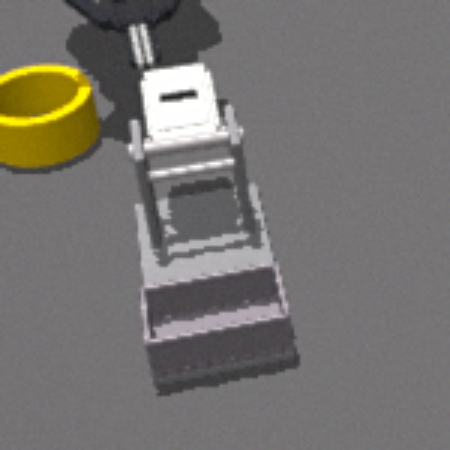

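View pics/top1.png

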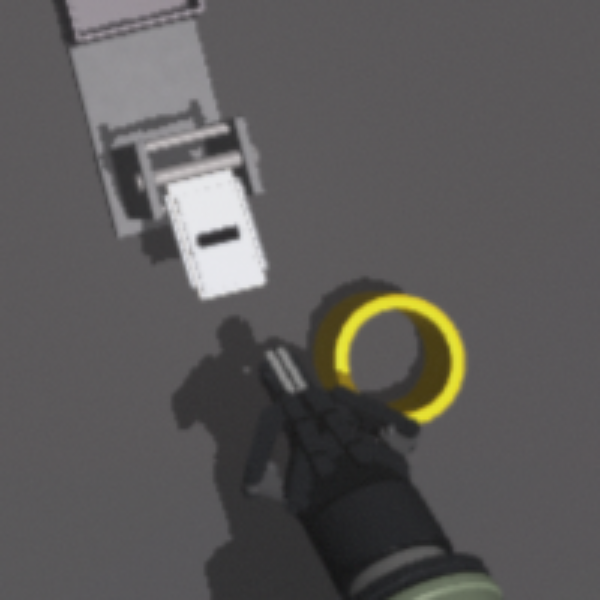

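Run:
```python
from h import *
where();goto(-.13,.07,.55);goto(-.125,.055,.55)
```

```text
t 2.15 u,v,h [-0.1422 -0.0228  0.071 ] T 0.838 lat 0.047 F [0.2 0.2 1.3] grip -0.0 q [ 1.69  0.93 -0.88  2.22 -1.26  0.16  1.04]
shift cm [-2.2  1.1  0.7] rot [-0.288  0.002 -0.047] dist 2.6 deg 16.7
shift cm [-2.2  2.4 -0. ] rot [-0.288  0.002 -0.047] dist 3.3 deg 16.7
```

The top crop shows the shut fingertips just short of the paddle's free edge, with a knuckle above the tape rim and no contact. This tilt has hit joint limits. I'll use a smaller tilt and move back onto the centreline.

>>> {"name": "arm_command", "arguments": {
  "moves": [
    {"x": -1.1,"y": 0.3,"z": 0.5,"rx": -0.12,"ry": 0,"rz": -0.02,"gripper": -1},
    {"x": -2.2,"y": 0.6,"z": 0.5,"rx": -0.24,"ry": 0,"rz": -0.047,"gripper": -1},
    {"x": -2.4,"y": 1.1,"z": 0.7,"rx": -0.29,"ry": 0,"rz": -0.047,"gripper": -1},
    {"x": -2.4,"y": 1.1,"z": 0.7,"rx": -0.29,"ry": 0,"rz": -0.047,"gripper": -1},
    {"x": -2.4,"y": 1.1,"z": 0.7,"rx": -0.29,"ry": 0,"rz": -0.047,"gripper": -1}
  ]
}}

```text
clock: 2.57
position: [0.4119, -0.2919, 0.0807]
tool_rot: [-1.026, -0.003, -1.328]
force: [1.7, 0.6, 0.8]
grip_width: 0.0002
```

Run:
```python
from h import *
where();goto(-.125,.05,.55);goto(-.08,.05,.55)
```

```text
t 2.57 u,v,h [-0.1278 -0.001   0.0807] T 0.545 lat 0.003 F [1.7 0.6 0.8] grip 0.0 q [ 1.22  0.62 -0.55  2.25 -1.26  0.16  0.71]
shift cm [-0.1  2.8 -1.4] rot [ 0.005  0.012 -0.004] dist 3.1 deg 0.8
shift cm [-0.1  5.1  2.5] rot [ 0.005  0.012 -0.004] dist 5.7 deg 0.8
```

>>> {"name": "arm_command", "arguments": {
  "moves": [
    {"x": -0.1,"y": 1.4,"z": -0.7,"rx": -0.02,"ry": 0.01,"rz": 0,"gripper": -1},
    {"x": -0.1,"y": 2.8,"z": -1.4,"rx": -0.05,"ry": 0.01,"rz": 0,"gripper": -1},
    {"x": -0.1,"y": 2.8,"z": -1.4,"rx": -0.05,"ry": 0.01,"rz": 0,"gripper": -1},
    {"x": -0.1,"y": 2.8,"z": -1.4,"rx": -0.05,"ry": 0.01,"rz": 0,"gripper": -1}
  ]
}}

```text
clock: 2.9
position: [0.412, -0.2961, 0.0516]
tool_rot: [-1.079, 0.016, -1.336]
force: [-0.2, -0.8, -0.1]
grip_width: -0.0
```

Run:
```python
from h import *
where();goto(-.08,.048,.5)
```

```text
t 2.9 u,v,h [-0.1287 -0.0051  0.0516] T 0.492 lat 0.016 F [-0.2 -0.8 -0.1] grip -0.0 q [ 1.12  0.66 -0.45  2.23 -1.26  0.16  0.69]
shift cm [-0.5  2.6  4.1] rot [ 0.008 -0.004 -0.016] dist 4.9 deg 1.1
```

>>> {"name": "arm_command", "arguments": {
  "moves": [
    {"x": -0.3,"y": 1.0,"z": 1.6,"rx": -0.02,"ry": 0,"rz": -0.01,"gripper": -1},
    {"x": -0.5,"y": 2.0,"z": 3.2,"rx": -0.04,"ry": 0,"rz": -0.016,"gripper": -1},
    {"x": -0.5,"y": 2.6,"z": 4.1,"rx": -0.04,"ry": 0,"rz": -0.016,"gripper": -1},
    {"x": -0.5,"y": 2.6,"z": 4.1,"rx": -0.04,"ry": 0,"rz": -0.016,"gripper": -1}
  ]
}}

```text
clock: 3.23
position: [0.459, -0.2804, 0.0494]
tool_rot: [-1.12, 0.004, -1.341]
force: [-0.3, -0.0, -0.2]
grip_width: -0.0003
```

Run:
```python
from h import *
where();goto(-.078,.075,.45);goto(-.07,.10,.45)
n="scene";im,d=bot.grab_frame(n);im=im[160:310,110:260]
cv2.imwrite(f"pics/{n}2.png",cv2.resize(im[...,::-1],None,fx=4,fy=4))
```

```text
t 3.23 u,v,h [-0.0794 -0.0005  0.0494] T 0.451 lat 0.003 F [-0.3 -0.  -0.2] grip -0.0 q [ 0.89  0.65 -0.32  2.18 -1.26  0.16  0.56]
shift cm [-0.1 -2.2  1.2] rot [-0.001 -0.003 -0.003] dist 2.6 deg 0.3
shift cm [-0.1 -4.1  3. ] rot [-0.001 -0.003 -0.003] dist 5.1 deg 0.3
```

View pics/scene2.png

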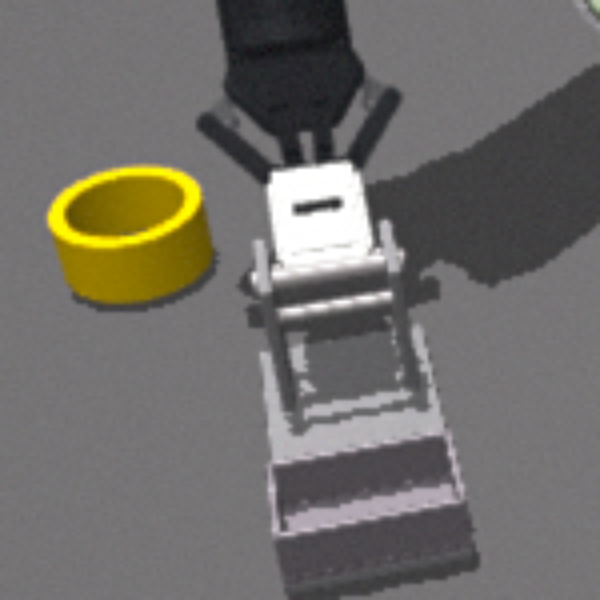

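The fingers sit centred under and in front of the free edge. At 4x, the paddle edge is at about (315,165) and the tape is clear. Starting the lift.

```bash
cat >> h.py <<'E'
def edge(a,T,s,b=.011):
    e=np.array([-.09*np.cos(a)-.005*np.sin(a),.085+.09*np.sin(a)-.005*np.cos(a)])
    t=e+s*np.array([np.sin(T),-np.cos(T)])-b*np.array([np.cos(T),np.sin(T)])
    print(round(a,2),"->",np.round(t,4));goto(t[0],t[1],T)
E
python3 - <<'E'
from h import *
edge(.3,.45,.04);edge(.5,.45,.03);edge(.7,.45,.022);edge(.9,.45,.015)
E
```

```text
0.3 -> [-0.08   0.066]
shift cm [-0.1 -1.5  0.8] rot [-0.001 -0.004 -0.003] dist 1.7 deg 0.3
0.5 -> [-0.0782  0.092 ]
shift cm [-0.1 -3.8  2. ] rot [-0.001 -0.004 -0.003] dist 4.3 deg 0.3
0.7 -> [-0.0724  0.1146]
shift cm [-0.1 -5.5  3.5] rot [-0.001 -0.004 -0.003] dist 6.6 deg 0.3
0.9 -> [-0.0632  0.1341]
shift cm [-0.1 -6.9  5.2] rot [-0.001 -0.004 -0.003] dist 8.7 deg 0.3
```

>>> {"name": "arm_command", "arguments": {
  "moves": [
    {"x": -0.1,"y": -0.8,"z": 0.4,"rx": 0,"ry": 0,"rz": 0,"gripper": -1},
    {"x": -0.1,"y": -1.5,"z": 0.8,"rx": 0,"ry": 0,"rz": 0,"gripper": -1},
    {"x": -0.1,"y": -2.6,"z": 1.4,"rx": 0,"ry": 0,"rz": 0,"gripper": -1},
    {"x": -0.1,"y": -3.8,"z": 2.0,"rx": 0,"ry": 0,"rz": 0,"gripper": -1},
    {"x": -0.1,"y": -3.8,"z": 2.0,"rx": 0,"ry": 0,"rz": 0,"gripper": -1}
  ]
}}

```text
clock: 3.7
position: [0.459, -0.281, 0.0938]
tool_rot: [-1.119, 0.003, -1.344]
force: [0.0, -0.7, 0.8]
grip_width: -0.0001
```

Run:
```python
from h import *
where();edge(.7,.45,.022);edge(.9,.45,.015)
for n in("scene",):
  im,d=bot.grab_frame(n);im=im[130:310,110:260]
  cv2.imwrite(f"pics/{n}3.png",cv2.resize(im[...,::-1],None,fx=3,fy=3))
```

```text
t 3.7 u,v,h [-0.0795 -0.0012  0.0938] T 0.452 lat 0.001 F [ 0.  -0.7  0.8] grip -0.0 q [ 0.75  0.54 -0.13  2.18 -1.14  0.3   0.38]
0.7 -> [-0.0724  0.1146]
shift cm [-0.1 -1.6  1.5] rot [-0.002 -0.005 -0.001] dist 2.2 deg 0.3
0.9 -> [-0.0632  0.1341]
shift cm [-0.1 -2.9  3.2] rot [-0.002 -0.005 -0.001] dist 4.3 deg 0.3
```

View pics/scene3.png

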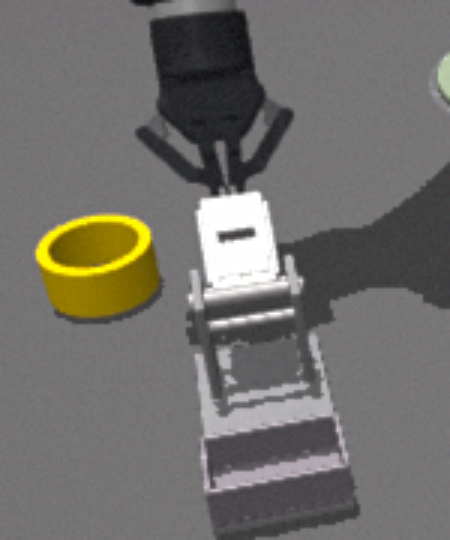

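The paddle has risen: the white face is now about 31 px tall, up from 22. I'll continue and track the angle from depth.

>>> {"name": "arm_command", "arguments": {
  "moves": [
    {"x": -0.1,"y": -0.8,"z": 0.8,"rx": 0,"ry": 0,"rz": 0,"gripper": -1},
    {"x": -0.1,"y": -1.6,"z": 1.5,"rx": 0,"ry": 0,"rz": 0,"gripper": -1},
    {"x": -0.1,"y": -2.2,"z": 2.4,"rx": 0,"ry": 0,"rz": 0,"gripper": -1},
    {"x": -0.1,"y": -2.9,"z": 3.2,"rx": 0,"ry": 0,"rz": 0,"gripper": -1},
    {"x": -0.1,"y": -2.9,"z": 3.2,"rx": 0,"ry": 0,"rz": 0,"gripper": -1}
  ]
}}

```text
clock: 4.17
position: [0.4753, -0.2759, 0.1324]
tool_rot: [-1.12, 0.004, -1.343]
force: [0.4, -0.0, 1.1]
grip_width: 0.0002
```

```bash
cat >> h.py <<'E'
def phi(n="scene",tag=None):
    im,d=bot.grab_frame(n);P=cloud(n,d)
    dx,dy=P[...,0]-X0,P[...,1]-Y0;c,q=np.cos(W),np.sin(W)
    u=dx*c+dy*q;v=-dx*q+dy*c;z=P[...,2]-.085
    k=(d>0)&(abs(v)<.022)&(im.min(-1)>110)&(np.hypot(u,z)<.1)&(np.hypot(u,z)>.035)&(z>-.02)
    if k.sum()>20:
        A=np.arctan2(z[k],-u[k]);print(n,"n",k.sum(),"angle med",np.round(np.percentile(A,[20,50,80]),2),"rmax",round(float(np.hypot(u,z)[k].max()),3))
    else: print(n,"few",k.sum())
    if tag:
        im=im[110:310,110:260] if n=="scene" else im[150:350,370:570]
        cv2.imwrite(f"pics/{n}{tag}.png",cv2.resize(im[...,::-1],None,fx=3,fy=3))
E
python3 - <<'E'
from h import *
where();phi("scene","4");arc(1.3,.45);arc(1.6,.4)
E
```

```text
t 4.17 u,v,h [-6.240e-02  1.000e-04  1.324e-01] T 0.451 lat 0.002 F [ 0.4 -0.   1.1] grip 0.0 q [ 0.61  0.47 -0.    2.14 -1.02  0.4   0.2 ]
scene n 435 angle med [0.94 0.97 1.01] rmax 0.1
target u,h,T -0.034 0.1482 0.45
shift cm [ 0.  -0.2  3.3] rot [-0.    -0.004 -0.003] dist 3.3 deg 0.3
target u,h,T -0.013 0.1554 0.4
shift cm [0.  0.  5.5] rot [-0.05  -0.004 -0.003] dist 5.5 deg 2.9
```

View pics/scene4.png

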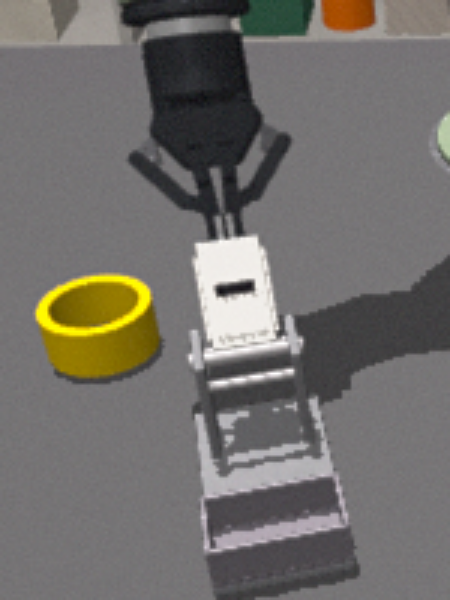

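The paddle is at about 0.9 rad and on track. Next, push past upright.

>>> {"name": "arm_command", "arguments": {
  "moves": [
    {"x": 0,"y": -0.2,"z": 1.6,"rx": 0,"ry": 0,"rz": 0,"gripper": -1},
    {"x": 0,"y": -0.2,"z": 3.3,"rx": 0,"ry": 0,"rz": 0,"gripper": -1},
    {"x": 0,"y": -0.1,"z": 4.4,"rx": -0.03,"ry": 0,"rz": 0,"gripper": -1},
    {"x": 0,"y": 0,"z": 5.5,"rx": -0.05,"ry": 0,"rz": 0,"gripper": -1},
    {"x": 0,"y": 0,"z": 5.5,"rx": -0.05,"ry": 0,"rz": 0,"gripper": -1}
  ]
}}

```text
clock: 4.63
position: [0.5249, -0.2636, 0.1551]
tool_rot: [-1.171, 0.004, -1.34]
force: [-0.1, 1.0, 0.7]
grip_width: -0.0002
```

Run:
```python
from h import *
where();phi("scene","5");arc(1.9,.35);arc(2.2,.3);arc(2.5,.2)
```

```text
t 4.63 u,v,h [-0.0114  0.0007  0.1551] T 0.4 lat 0.004 F [-0.1  1.   0.7] grip -0.0 q [ 0.39  0.48  0.17  2.03 -0.83  0.48 -0.1 ]
scene n 418 angle med [1.63 1.67 1.7 ] rmax 0.1
target u,h,T 0.0098 0.1556 0.35
shift cm [0.1 0.8 2.1] rot [-0.05  -0.002 -0.004] dist 2.3 deg 2.9
target u,h,T 0.0318 0.1484 0.3
shift cm [0.1 2.3 3.9] rot [-0.1   -0.002 -0.004] dist 4.5 deg 5.7
target u,h,T 0.0503 0.1347 0.2
shift cm [0.1 4.3 5. ] rot [-0.2   -0.002 -0.004] dist 6.6 deg 11.4
```

View pics/scene5.png

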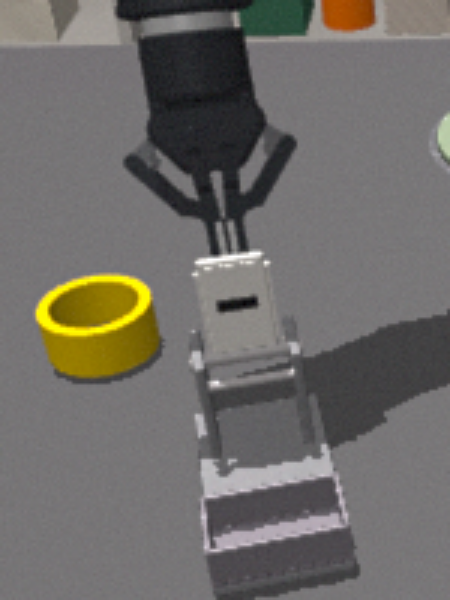

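>>> {"name": "arm_command", "arguments": {
  "moves": [
    {"x": 0,"y": 0.8,"z": 2.1,"rx": -0.05,"ry": 0,"rz": 0,"gripper": -1},
    {"x": 0,"y": 1.6,"z": 3.1,"rx": -0.07,"ry": 0,"rz": 0,"gripper": -1},
    {"x": 0,"y": 2.3,"z": 3.9,"rx": -0.1,"ry": 0,"rz": 0,"gripper": -1},
    {"x": 0,"y": 4.3,"z": 5.0,"rx": -0.2,"ry": 0,"rz": 0,"gripper": -1},
    {"x": 0,"y": 4.3,"z": 5.0,"rx": -0.2,"ry": 0,"rz": 0,"gripper": -1}
  ]
}}

```text
clock: 5.1
position: [0.5873, -0.246, 0.1313]
tool_rot: [-1.378, 0.008, -1.337]
force: [0.8, 2.9, -0.8]
grip_width: -0.0001
```

Run:
```python
from h import *
where();phi("scene","6");arc(2.8,.15);arc(3.05,.1)
```

```text
t 5.1 u,v,h [0.0535 0.0036 0.1313] T 0.193 lat 0.008 F [ 0.8  2.9 -0.8] grip -0.0 q [ 0.09  0.63  0.4   1.8  -0.59  0.67 -0.49]
scene n 146 angle med [2.35 2.51 2.56] rmax 0.099
target u,h,T 0.0636 0.1151 0.15
shift cm [0.3 1.9 0.9] rot [-0.046  0.001 -0.008] dist 2.1 deg 2.7
target u,h,T 0.0692 0.0965 0.1
shift cm [0.3 3.8 1.1] rot [-0.096  0.002 -0.008] dist 4.0 deg 5.5
```

View pics/scene6.png

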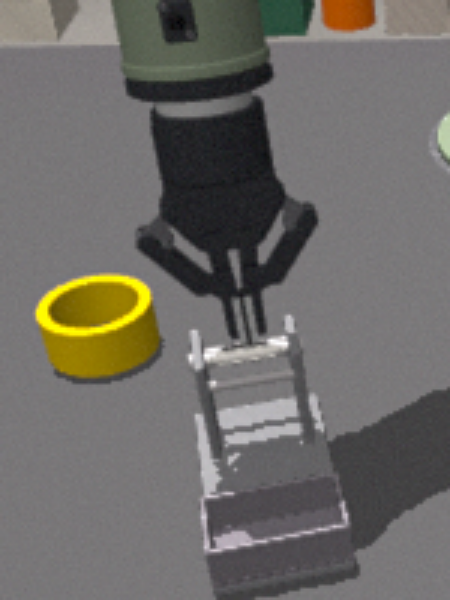

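The paddle is past upright at about 2.5 rad, edge-on in the scene view. Now pressing it down.

>>> {"name": "arm_command", "arguments": {
  "moves": [
    {"x": 0.2,"y": 1.0,"z": 0.5,"rx": -0.02,"ry": 0,"rz": 0,"gripper": -1},
    {"x": 0.3,"y": 1.9,"z": 0.9,"rx": -0.046,"ry": 0,"rz": -0.008,"gripper": -1},
    {"x": 0.3,"y": 2.9,"z": 1.0,"rx": -0.07,"ry": 0,"rz": -0.008,"gripper": -1},
    {"x": 0.3,"y": 3.8,"z": 1.1,"rx": -0.096,"ry": 0,"rz": -0.008,"gripper": -1},
    {"x": 0.3,"y": 3.8,"z": 1.1,"rx": -0.096,"ry": 0,"rz": -0.008,"gripper": -1}
  ]
}}

```text
clock: 5.57
position: [0.6016, -0.2485, 0.0974]
tool_rot: [-1.469, 0.0, -1.344]
force: [-0.7, -0.5, 0.1]
grip_width: -0.0001
```

Run:
```python
from h import *
where();phi("top","7");arc(3.14,.05);
```

```text
t 5.57 u,v,h [ 0.0668 -0.0021  0.0974] T 0.102 lat -0.0 F [-0.7 -0.5  0.1] grip -0.0 q [ 0.04  0.74  0.44  1.72 -0.54  0.72 -0.57]
top n 135 angle med [2.92 2.98 3.01] rmax 0.09
target u,h,T 0.07 0.0906 0.05
shift cm [-0.3  0.8  0.3] rot [-0.053 -0.004  0.001] dist 0.9 deg 3.0
```

>>> {"name": "arm_command", "arguments": {
  "moves": [
    {"x": 0,"y": 0.3,"z": 0.2,"rx": -0.05,"ry": 0,"rz": 0,"gripper": -1},
    {"x": 0,"y": 0.6,"z": 0.2,"rx": -0.05,"ry": 0,"rz": 0,"gripper": -1},
    {"x": 0,"y": 0.8,"z": 0.2,"rx": -0.05,"ry": 0,"rz": 0,"gripper": -1},
    {"x": 0,"y": 0.8,"z": 0.2,"rx": -0.05,"ry": 0,"rz": 0,"gripper": -1}
  ]
}}

```text
clock: 5.95
position: [0.6046, -0.2486, 0.092]
tool_rot: [-1.516, -0.002, -1.345]
force: [-1.0, -0.5, -0.2]
grip_width: -0.0
```

Run:
```python
from h import *
where();phi("top","8")
```

```text
t 5.95 u,v,h [ 0.0697 -0.0029  0.092 ] T 0.055 lat -0.003 F [-1.  -0.5 -0.2] grip -0.0 q [ 0.01  0.77  0.47  1.69 -0.52  0.76 -0.61]
top n 131 angle med [2.99 3.04 3.08] rmax 0.099
```

>>> {"name": "arm_command", "arguments": {
  "moves": [
    {"x": 0,"y": 0.1,"z": 0,"rx": 0,"ry": 0,"rz": 0,"gripper": -1},
    {"x": 0,"y": 0.2,"z": 0,"rx": 0,"ry": 0,"rz": 0,"gripper": -1},
    {"x": 0,"y": 0.2,"z": 0,"rx": 0,"ry": 0,"rz": 0,"gripper": -1}
  ]
}}

```text
clock: 6.25
position: [0.6054, -0.2484, 0.0905]
tool_rot: [-1.517, -0.003, -1.344]
force: [-0.8, -0.3, 1.8]
grip_width: -0.0001
```

>>> {"name": "arm_command", "arguments": {
  "moves": [
    {"x": 0,"y": 0.1,"z": 0,"rx": 0,"ry": 0,"rz": 0,"gripper": -1},
    {"x": 0,"y": 0.2,"z": 0,"rx": 0,"ry": 0,"rz": 0,"gripper": -1},
    {"x": 0,"y": 0.2,"z": 0,"rx": 0,"ry": 0,"rz": 0,"gripper": -1}
  ]
}}

```text
clock: 6.5
position: [0.6056, -0.2486, 0.0897]
tool_rot: [-1.516, -0.003, -1.344]
force: [-9.4, 2.1, 22.3]
grip_width: -0.0002
```

The force rose to 22 N, so the paddle is on its stop. Retracting straight up.

>>> {"name": "arm_command", "arguments": {
  "moves": [
    {"x": 0,"y": -1,"z": 0,"rx": 0,"ry": 0,"rz": 0,"gripper": -1},
    {"x": 0,"y": -4,"z": 0,"rx": 0,"ry": 0,"rz": 0,"gripper": -1},
    {"x": 0,"y": -8,"z": 0,"rx": 0,"ry": 0,"rz": 0,"gripper": -1},
    {"x": 0,"y": -12,"z": 0,"rx": 0,"ry": 0,"rz": 0,"gripper": -1},
    {"x": 0,"y": -15,"z": 0,"rx": 0,"ry": 0,"rz": 0,"gripper": -1}
  ]
}}

```text
clock: 6.92
position: [0.5978, -0.2499, 0.2415]
tool_rot: [-1.515, -0.004, -1.344]
force: [-0.4, -0.1, -0.2]
grip_width: -0.0
```

>>> {"name": "arm_command", "arguments": {
  "moves": [
    {"x": 0,"y": -4,"z": -4,"rx": 0,"ry": 0,"rz": 0,"gripper": -1},
    {"x": 0,"y": -4,"z": -8,"rx": 0,"ry": 0,"rz": 0,"gripper": -1},
    {"x": 0,"y": -4,"z": -12,"rx": 0,"ry": 0,"rz": 0,"gripper": -1},
    {"x": 0,"y": -4,"z": -12,"rx": 0,"ry": 0,"rz": 0,"gripper": -1},
    {"x": 0,"y": -4,"z": -12,"rx": 0,"ry": 0,"rz": 0,"gripper": -1}
  ]
}}

```text
clock: 7.33
position: [0.4763, -0.2779, 0.2728]
tool_rot: [-1.516, -0.003, -1.347]
force: [0.7, 0.2, 0.7]
grip_width: -0.0001
```

Run:
```python
from h import *
where();phi("scene","9");phi("top","9")
a,b=np.load("top0.npz"),bot.grab_frame("top")
im=b[0];cv2.imwrite("pics/topend.png",im[...,::-1])
im,_=bot.grab_frame("scene");cv2.imwrite("pics/sceneend.png",im[...,::-1])
```

```text
t 7.33 u,v,h [-0.062  -0.0021  0.2728] T 0.055 lat -0.003 F [0.7 0.2 0.7] grip -0.0 q [-0.03  0.4   0.64  1.81 -0.32  0.99 -0.61]
scene n 271 angle med [3.03 3.06 3.09] rmax 0.092
top n 414 angle med [3.04 3.08 3.1 ] rmax 0.089
```

View pics/sceneend.png

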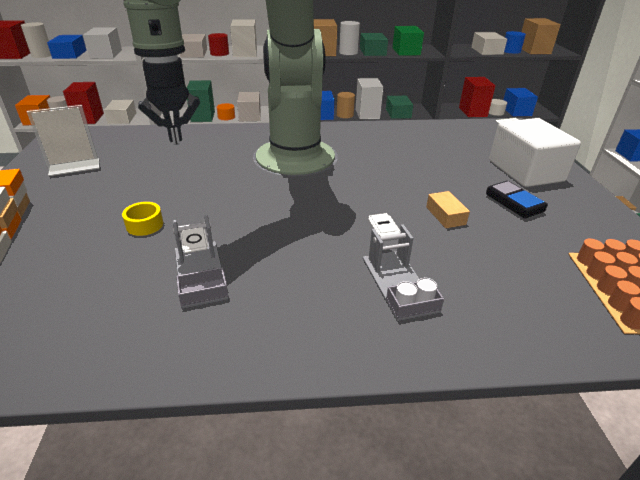

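View pics/scene9.png

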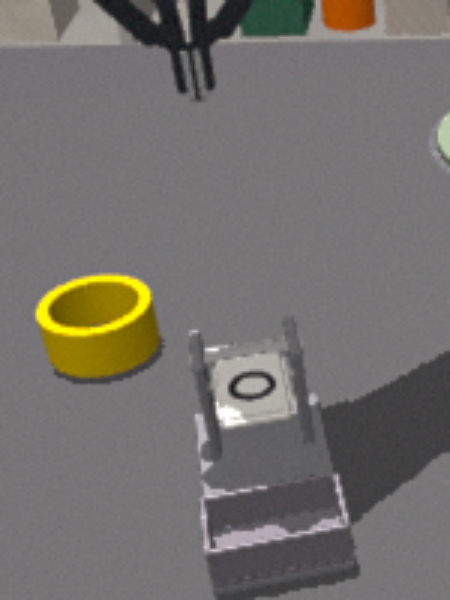

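The paddle lies flat with its ring face up at (194,238) in the scene view. Its top face reads 3.06–3.08 rad, which matches the stop once the 5 mm face offset is allowed for. The tape, carton, tins and other paddle are where they were.

```bash
python3 -c "
from workcell import bot
print(bot.job_done())"
```

```text
the job is handed in; nothing more can be done
None
```

The empty tray's paddle is flipped over its pivot and lies flat on the tray side with its ring face up. The job is handed in at about 7.5 s; no verdict was reported. The empty tray was the unit on the robot's right. I pushed from under the free edge with the shut fingertips, past upright and down to the stop, and never pinched the paddle.

- **At the stop:** pressing down raised the force to about 22 N. After I pulled back, the depth angle of the top face read 3.06 rad (scene camera) and 3.08 rad (top camera). With the paddle's 5 mm half-thickness allowed for, that is about pi.
- **Other objects:** the other paddle, tins, tape roll and carton look unmoved. I compared the scene pictures by eye and did not measure their displacements.
- **Robot:** it ended clear of everything, with force readings under 1 N.
- **What went wrong on the way:** my first, steeper approach tilt ran into joint limits and left the tool about 23 mm off line, without contact. I reduced the tilt from 0.84 to about 0.45 rad and carried on. One move call was also refused for missing keys; nothing moved.

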